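Seat the stopcock key on the furnace gas manifold

ROBOT

A 6-joint arm with a two-finger parallel gripper is mounted at the origin on the work surface. World frame = base frame: x ahead of the robot, y to its left, z up, the work surface at z = 0. Lengths are in m, angles in rad, forces in N, time in s.
With the tool pointing down it reaches from about 0.3 to 0.775 m from the base axis. Payload 14.6 kg.
Tool frame: the origin (TCP) lies on the centre line of the jaws, within the pads' length; the fingertips stand 17 mm ahead of it and the grasp point (between the pads) lies 2 mm behind it; z points along the fingers, x is the direction in which the jaws open and shut, and the axes are right-handed (so a half turn about z gives the same grasp; the last joint's range is limited). The gripper opens to 94 mm and grips with 3 to 60 N. Pads are 16 mm wide; open, the fingers measure 119 mm over their backs; the gripper's body (75 mm by 177 mm) begins 78 mm behind the grasp point.
Start: joints at [-1.261, 0.3, 1.521, -0, 1.321, -0.067], TCP at [0.202, -0.511, 0.222] pointing down, gripper open.
Joint ranges: [-3.03, 3.03], [-0.79, 2.21], [0.23, 2.52], [-1.04, 4.18], [0, 3.07], [-2.55, 2.55]. Speed limits (rad/s): [2.22, 2.22, 2.57, 3.14, 3.14, 3.14].

INTERFACE

Orientations are given as [roll, pitch, yaw] about the fixed x, y, z axes, in that order (R = Rz(yaw) Ry(pitch) Rx(roll)).
In Python, from station import ctrl gives the robot as it stands. The module is installed in compiled form; this text tells all that it offers.
- The arm moves only by the tool drive_tool, never from a script. Its argument "increments" is a list of rows, each a list of 3 entries, a list of its own where there are three numbers: the turn, a rotation vector about the tool's x, y, z in degrees, then the shift along the tool's x, y, z in mm, then the opening, from 0 (shut) to 1 (fully open). In form: [[[ax, ay, az], [dx, dy, dz], hand], ...]. A call has 1 to 20 rows; each row shifts and turns the commanded pose from where the row before left it, along the tool's axes as they then stand; what a row does not reach is not made up. A row lasts 1/8 s, in which the tool goes at most 62.5 mm and 10.7 degrees, less where a joint would pass 70% of its speed; a pose out of reach is approached as far as the arm can. A call with a gripper value outside its range is refused whole. The fingers move at their own pace and stop on an object; "squeeze" is the grip in N (left out, the last holds). Time passes only in rows, so rows that do not move let the fingers close. It gives the time, the measured TCP pose, the force and the opening at its end, in the units of the state.
- ctrl.get_obs(): the state, without advancing time (a new reading comes with each control period).
- ctrl.camera(name): name is "scene" or "top" or "wrist"; returns the picture (384x512x3 uint8, red, green, blue); there is no depth.
- ctrl.calibration(name): a dict with "fx", "fy", "cx", "cy" (pixels), "k1" (the pictures are not rectified: a ray, as slopes to the right and down, at radius r is drawn at 1 + k1 r^2 times it, then the intrinsics apply), "rvec" (rotation vector, rad) and "tvec" (3), from world to camera coordinates, as OpenCV has them. Camera axes: x right, y down, z forward; pixel columns grow to the right and rows downward; lengths in m; the calibration is good to about 2 mm. A picture is of the moment at which its call begins: read the wrist's pose just before it. calibration takes no time and is no camera call; for the wrist camera it gives the pose at the moment of the call.
- ctrl.hand_in(): hands the job in, once; it reports no verdict.
The state is a dict: "time_s": time; "qpos": joint angles; "joint_vel": joint speeds; "tau": joint torques, N m; "ee_pos": TCP position; "eef_rot": TCP orientation; "force": force on the tool from outside, world axes, zero at the start; "moment": the same for the moment, N m; "grip_width": finger opening in m.
Only numpy, scipy, OpenCV 4.12 (cv2) and the standard library are available. Lean on these libraries where they do the work, as an engineer would, in place of code of your own. Each camera call takes 0.05 s, during which the arm holds its last target.

TASK

On the furnace purge-gas manifold one stopcock key, the T-handle that stands proud of its body and crosswise to the pipe, has worked loose in its tapered hole. Grip its T-handle and keep pressing it down all the while you turn it anticlockwise (seen from above), so that it works its way in as it turns, until it is fully home and its handle is in line with the pipe; then let go, so that it holds by itself. Do not shift or tip the white crucible that stands nearby.

Things in the scene. Friction and masses are not known exactly. Their poses are not given: they have to be found in the camera images.
- key_grip (a point): Centre of the steel T-handle bar of the loose key; moves with it; the point to grip. Bar 64 mm long (point y), 12 mm thick (point x), 22 mm high (z up). It is 107 mm above the bench fully loose, 97 mm fully home. Under the bar a stem 14 mm across (25 mm at its shoulder); when home, 26 mm of room under the bar down to the brass body.
- key_turn (a joint): Turn of the loose key, rad: 0 = handle in line with the copper pipe, growing anticlockwise from above; starts at -1.4 to -1.0; stops at -1.75 and 0.5. It takes about 0.12 N m. It is one of three fittings fixed 120 mm apart along the pipe, in any order: also a like T-handle already home and in line, and a needle valve with a round black knob 42 mm across, 96 mm high.
- key_sink (a joint): Depth of the loose key in its tapered hole, m: 0 fully loose, 0.010 fully home on a stop; starts at 0 to 0.0015. A steady press of 6 to 10 N sinks it, but only as it turns: the taper binds at 0.0025 (springs to 0.0045 if forced) until the turn passes -1.0, then lets it in 0.0115 per rad of turn, all the way from about -0.35 on. Friction holds it where it is left.
- crucible: Loose white ceramic crucible, 66 mm across the rim, 60 mm high, about 160 g, origin at the centre of its underside, z up. It stands upright on the bench beyond the manifold (side away from the robot), 120 to 150 mm from the pipe. To be left alone.

How it is judged:
On the way:
1. the key goes in as it is turned: part way through the turn (-0.85 to -0.3 rad) it has already sunk by more than 4.5 mm (value of joint key_turn between -0.85 and -0.3 rad and value of joint key_sink above 0.0045 m).
At the end, for the whole second after the job is handed in: The key, let go, stays more than 7.5 mm deep in its hole (fully home is 10 mm) with its handle within 0.2 rad (11 degrees) of the pipe's line; the crucible stands upright within 20 mm of where it was (value of joint key_sink above 0.0075 m and value of joint key_turn between -0.2 and 0.2 rad and distance of crucible from where it was at the start of the episode below 0.02 m and angle between crucible's own z axis and vertical below 0.2 rad); the robot touches nothing.
It fails at once if the crucible is shifted by more than 20 mm or tipped by more than 0.35 rad (distance of crucible from where it was at the start of the episode above 0.02 m or angle between crucible's own z axis and vertical above 0.35 rad).
It also fails if it takes over 35 s, if anything falls off the work surface, if the arm or the gripper's body presses on something with over 40 N, if the wrist force passes 120 N, or if a joint passes its speed limit or range.

## Working session

There is one attempt and no reset: what is moved stays moved. The work goes in short steps, Python scripts to look and compute and a tool call to move; the robot and the scene stay as the last step left them, time stands still between calls to the robot, and variables do not carry over. Pictures are saved under pics/ and viewed, and the job is handed in when it is done.

Besides the shell and the picture viewer there is one more tool, called after "Call:" as name(argument=value, ...), one argument or row to a line, values as JSON. drive_tool: Moves the arm, as the interface text tells. Its arguments: {"type":"object","properties":{"increments":{"type":"array"},"squeeze":{"type":"number"}},"required":["increments"]}

```bash
mkdir -p pics; python3 - <<'E'
from station import ctrl
import cv2
o=ctrl.get_obs();print({k:(v if isinstance(v,float) else [round(float(x),4) for x in v] if hasattr(v,'__len__') else v) for k,v in o.items()})
for n in("scene","top"):
    print(n,ctrl.calibration(n)); cv2.imwrite(f"pics/{n}0.png",ctrl.camera(n)[...,::-1])
E
```

```text
{'time_s': 0.0, 'qpos': [-1.2605, 0.3005, 1.5216, 0.0, 1.3207, -0.0666], 'joint_vel': [0.0006, 0.0004, 0.0008, 0.0003, -0.0028, -0.0016], 'tau': [0.002, -53.1806, -35.2735, 0.0709, 0.0245, -0.0001], 'ee_pos': [0.2023, -0.5112, 0.2219], 'eef_rot': [-3.1415, 0.0012, -1.194], 'force': [-0.1095, 0.3321, 0.552], 'moment': [0.0308, -0.0005, 0.0038], 'grip_width': 0.09392004992527361}
scene {'fx': 398.3812315889593, 'fy': 398.3812315889593, 'cx': 248.76206282905733, 'cy': 190.31789957320234, 'k1': -0.10954000385895957, 'rvec': array([ 2.26576701,  0.65723186, -0.27873149]), 'tvec': array([-0.55693521, -0.1312807 ,  1.10700315])}
top {'fx': 409.0896689188999, 'fy': 409.0896689188999, 'cx': 259.2296947622827, 'cy': 189.74267213829341, 'k1': -0.13496791531188648, 'rvec': array([ 2.10578083, -2.15636424,  0.20305778]), 'tvec': array([0.08133972, 0.64293196, 0.76902835])}
```

View pics/scene0.png

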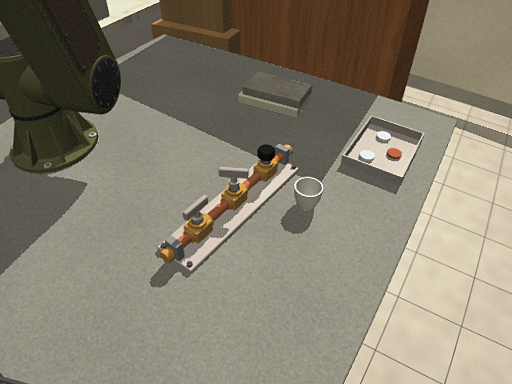

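View pics/top0.png

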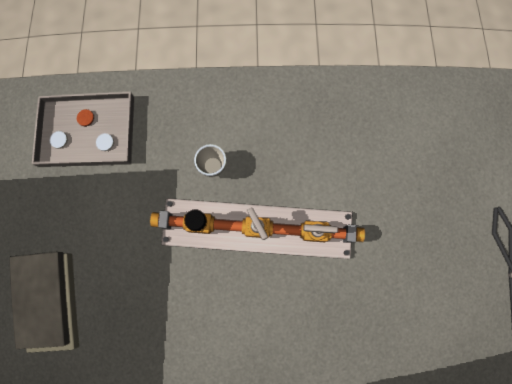

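The loose key is the middle fitting, crosswise, at about (257,222) in top and (234,173) in scene. The home key is at (320,229) and the knob at (196,220) in top. I'll enlarge these for precise pixels.

```bash
python3 - <<'E'
import cv2
a=cv2.imread("pics/top0.png")[190:260,150:370]; cv2.imwrite("pics/topc.png",cv2.resize(a[:,60:200],None,fx=5.5,fy=5.5,interpolation=cv2.INTER_CUBIC))
a=cv2.imread("pics/scene0.png")[140:250,150:300]; cv2.imwrite("pics/scenec.png",cv2.resize(a,None,fx=5,fy=5,interpolation=cv2.INTER_CUBIC))
E
```

```text
(no output)
```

View pics/topc.png

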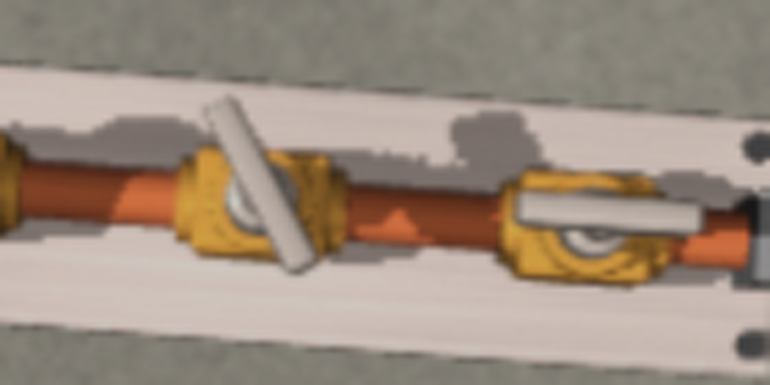

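View pics/scenec.png

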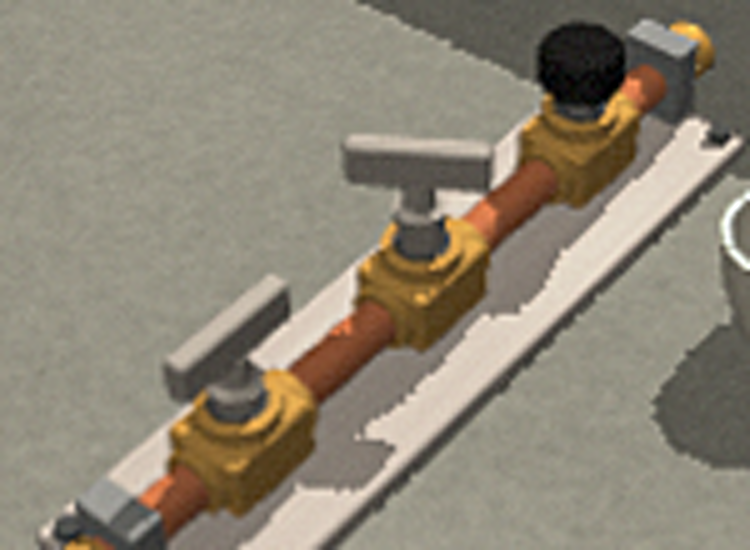

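```bash
cat > h.py <<'E'
import numpy as np, cv2
from scipy.optimize import least_squares
def proj(c,P):
    R=cv2.Rodrigues(np.array(c["rvec"]))[0]; p=np.atleast_2d(P)@R.T+np.ravel(c["tvec"])
    return cv2.projectPoints(np.atleast_2d(np.float64(P)),np.float64(c["rvec"]),np.float64(c["tvec"]),np.array([[c["fx"],0,c["cx"]],[0,c["fy"],c["cy"]],[0,0,1.]]),np.array([c["k1"],0,0,0.]))[0][:,0]
def tri(obs,x0=(0.4,0,0.1)):
    f=lambda P:np.concatenate([proj(c,P)[0]-uv for c,uv in obs]); r=least_squares(f,x0); return r.x,r.fun
def atz(c,uv,z):
    r=least_squares(lambda q:proj(c,[q[0],q[1],z])[0]-uv,(0.4,-0.2)); return np.array([*r.x,z])
E
python3 - <<'E'
from h import *
from station import ctrl
T=ctrl.calibration("top");S=ctrl.calibration("scene")
t=lambda u,v:np.array([(u+.5)/5.5-.5+210,(v+.5)/5.5-.5+190]); s=lambda u,v:np.array([(u+.5)/5-.5+150,(v+.5)/5-.5+140])
np.set_printoptions(precision=4,suppress=True)
print("loose",*tri([(T,t(259,185)),(S,s(419,147))]))
print("home",*tri([(T,t(610,211)),(S,s(227,324))]))
a=atz(T,t(220,100),.118);b=atz(T,t(300,268),.118);print(a,b,(a+b)/2,np.linalg.norm(a-b),np.arctan2(*(a-b)[[1,0]]))
a=atz(T,t(517,210),.108);b=atz(T,t(700,217),.108);print(a,b,(a+b)/2,np.linalg.norm(a-b),np.arctan2(*(a-b)[[1,0]]))
print("knob",atz(T,(196,220),.096)); 
print("plate",[atz(T,p,.01) for p in((169,203),(348,216),(167,240),(346,253))])
print("cruc",atz(T,(210,160),.06), tri([(T,(210,160)),(S,(308.5,187))]))
E
```

```text
loose [0.5721 0.0738 0.1168] [-0.4178 -0.4888 -0.7358  0.1026]
home [ 0.5609 -0.0459  0.1071] [-0.3704 -0.3914 -0.5686  0.0451]
[0.6001 0.0855 0.118 ] [0.5429 0.06   0.118 ] [0.5715 0.0727 0.118 ] 0.06265264399875257 0.4195903005861809
[ 0.5613 -0.0146  0.108 ] [ 0.5572 -0.0773  0.108 ] [ 0.5592 -0.0459  0.108 ] 0.06283398840879208 1.505113004415151
knob [0.5819 0.1885 0.096 ]
plate [array([0.6291, 0.2591, 0.01  ]), array([ 0.5921, -0.1225,  0.01  ]), array([0.5502, 0.2626, 0.01  ]), array([ 0.5139, -0.1138,  0.01  ])]
cruc [0.7085 0.1653 0.06  ] (array([0.7103, 0.1665, 0.059 ]), array([-0.5388, -0.7378, -0.9715,  0.2373]))
```

Call:
drive_tool(
  increments=[
    [[0,0,-2.5],[-29,-40,0],1],
    [[0,0,0],[-29,-40,0],1],
    [[0,0,0],[-29,-40,0],1],
    [[0,0,0],[-29,-40,0],1],
    [[0,0,0],[-29,-40,0],1],
    [[0,0,0],[-29,-40,0],1],
    [[0,0,0],[-29,-40,0],1],
    [[0,0,0],[-29,-40,0],1],
    [[0,0,0],[-29,-40,0],1],
    [[0,0,0],[-29,-40,0],1],
    [[0,0,0],[-29,-40,0],1],
    [[0,0,0],[-29,-40,0],1],
    [[0,0,0],[-29,-40,0],1],
    [[0,0,0],[0,0,0],1],
    [[0,0,0],[0,0,0],1],
  ],
  squeeze=60,
)

```text
time_s: 1.98
ee_pos: [0.5247, 0.0436, 0.2221]
eef_rot: [3.141, 0.0, -1.15]
force: [0.5, -1.2, -0.4]
grip_width: 0.0939
```

```bash
python3 - <<'E'
from station import ctrl
import cv2,json
o=ctrl.get_obs();print(o["time_s"],o["ee_pos"],o["eef_rot"],o["force"])
c=ctrl.calibration("wrist");print(c)
json.dump({k:(v.tolist() if hasattr(v,"tolist") else v) for k,v in c.items()},open("w1.json","w"))
cv2.imwrite("pics/w1.png",ctrl.camera("wrist")[...,::-1])
E
```

```text
1.975 [0.52468368 0.04356004 0.22207962] [ 3.14072037e+00  1.91009558e-04 -1.15013219e+00] [ 0.49001405 -1.17686652 -0.38678118]
{'fx': 320.19468538951105, 'fy': 320.19468538951105, 'cx': 257.29941925696204, 'cy': 195.9104660256725, 'k1': -0.05257854836270229, 'rvec': array([-2.4298001 ,  1.57409057,  0.22269988]), 'tvec': array([-0.17614877,  0.44842206,  0.53000354])}
```

View pics/w1.png

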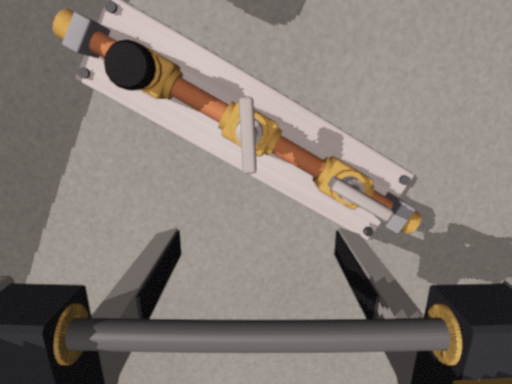

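```bash
python3 - <<'E'
import cv2
a=cv2.imread("pics/w1.png")[80:190,180:300]; cv2.imwrite("pics/w1c.png",cv2.resize(a,None,fx=5,fy=5,interpolation=cv2.INTER_CUBIC))
E
```

```text
(no output)
```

View pics/w1c.png

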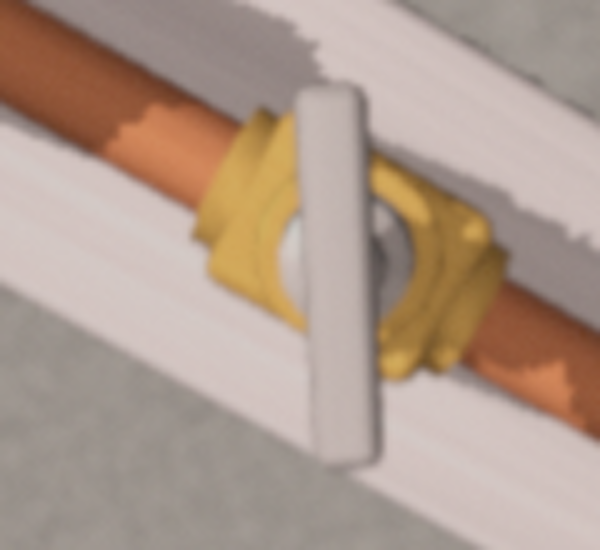

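```bash
python3 - <<'E'
from h import *
import json
from station import ctrl
np.set_printoptions(precision=4,suppress=True)
W=json.load(open("w1.json"));T=ctrl.calibration("top");S=ctrl.calibration("scene")
w=lambda u,v:np.array([(u+.5)/5-.5+180,(v+.5)/5-.5+80])
t=lambda u,v:np.array([(u+.5)/5.5-.5+210,(v+.5)/5.5-.5+190]); s=lambda u,v:np.array([(u+.5)/5-.5+150,(v+.5)/5-.5+140])
for z in(.115,.118):
  a=atz(W,w(328,88),z);b=atz(W,w(343,464),z);print(a,b,(a+b)/2,np.linalg.norm(a-b),np.arctan2(*(a-b)[[1,0]]))
print(tri([(W,w(335.5,274)),(T,t(259,185)),(S,s(419,147))]))
print(tri([(W,w(335.5,274)),(T,t(259,185))]))
E
```

```text
[0.6003 0.0868 0.115 ] [0.5446 0.0597 0.115 ] [0.5724 0.0732 0.115 ] 0.06196462106947652 0.4529631627553124
[0.6003 0.0867 0.118 ] [0.5452 0.0599 0.118 ] [0.5727 0.0733 0.118 ] 0.06127340403536989 0.45296316275531295
(array([0.5733, 0.0737, 0.1167]), array([-0.1525,  0.4569, -0.43  , -1.1505, -0.2537,  0.3543]))
(array([0.5724, 0.0735, 0.1037]), array([ 0.1321,  0.052 , -0.3094,  0.0182]))
```

Call:
drive_tool(
  increments=[
    [[0,0,-1],[-8,-28,0],1],
    [[0,0,0],[0,-28,0],1],
    [[0,0,0],[0,0,36],1],
    [[0,0,0],[0,0,36],1],
    [[0,0,0],[0,0,37],1],
    [[0,0,0],[0,0,0],1],
    [[0,0,0],[0,0,0],1],
  ],
)

```text
time_s: 2.9
ee_pos: [0.5733, 0.0739, 0.1152]
eef_rot: [-3.14, -0.001, -1.134]
force: [-0.7, -0.5, 0.2]
grip_width: 0.0938
```

```bash
python3 - <<'E'
from station import ctrl
import cv2,numpy as np
np.set_printoptions(precision=4,suppress=True)
o=ctrl.get_obs();print(o["time_s"],o["ee_pos"],o["eef_rot"],o["force"],o["moment"])
cv2.imwrite("pics/w2.png",ctrl.camera("wrist")[...,::-1])
cv2.imwrite("pics/s2.png",cv2.resize(ctrl.camera("scene")[120:260,140:320,::-1],None,fx=4,fy=4,interpolation=2))
E
```

```text
2.9 [0.5733 0.0739 0.1152] [-3.1398 -0.0007 -1.1338] [-0.736  -0.5359  0.2241] [-0.0037  0.0192  0.0143]
```

View pics/w2.png

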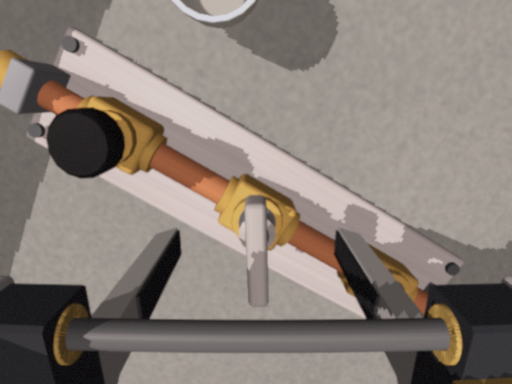

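View pics/s2.png

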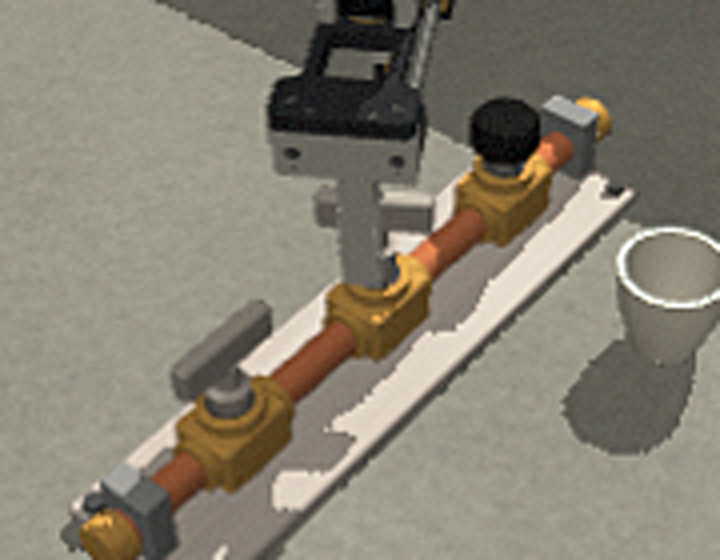

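The bar sits centred between the fingers in the wrist picture (bar near column 257, fingers at 180 and 335). Now closing.

Call:
drive_tool(
  increments=[
    [[0,0,0],[0,0,0],0],
    [[0,0,0],[0,0,0],0],
    [[0,0,0],[0,0,0],0],
    [[0,0,0],[0,0,0],0],
    [[0,0,0],[0,0,0],0],
    [[0,0,0],[0,0,0],0],
    [[0,0,0],[0,0,0],0],
    [[0,0,0],[0,0,0],0],
  ],
  squeeze=60,
)

```text
time_s: 4.0
ee_pos: [0.5727, 0.0745, 0.1134]
eef_rot: [-3.142, 0.0, -1.133]
force: [0.0, -0.5, 0.3]
grip_width: 0.0176
```

```bash
cat > st.py <<'E'
from station import ctrl
import numpy as np
np.set_printoptions(precision=4,suppress=True)
o=ctrl.get_obs();print(o["time_s"],o["ee_pos"],o["eef_rot"],o["force"],o["moment"],o["grip_width"],o["qpos"])
E
python3 st.py
```

```text
4.0 [0.5727 0.0745 0.1134] [-3.1416  0.     -1.1329] [ 0.0027 -0.5104  0.2744] [-0.01   -0.0363 -0.0093] 0.017626240744837995 [0.0659 0.4692 1.5542 0.     1.1182 1.1988]
```

Still closing (17.6 mm).

Call:
drive_tool(
  increments=[
    [[0,0,0],[0,0,0],0],
    [[0,0,0],[0,0,0],0],
    [[0,0,0],[0,0,0],0],
  ],
)

```text
time_s: 4.38
ee_pos: [0.5728, 0.0744, 0.1135]
eef_rot: [-3.141, -0.0, -1.133]
force: [0.5, -0.8, 0.1]
grip_width: 0.0118
```

```bash
python3 st.py
```

```text
4.375 [0.5728 0.0744 0.1135] [-3.1415 -0.0002 -1.1329] [ 0.5078 -0.8136  0.0705] [-0.2677 -0.0621  0.1228] 0.011769204292377973 [ 0.0658  0.4691  1.5541 -0.0002  1.1182  1.1988]
```

Call:
drive_tool(
  increments=[
    [[0,0,0],[0,0,1],0],
    [[0,0,-1],[0,0,1],0],
    [[0,0,0],[0,0,0],0],
  ],
)

```text
time_s: 4.75
ee_pos: [0.5728, 0.0744, 0.1115]
eef_rot: [-3.141, -0.0, -1.115]
force: [0.0, -1.1, 3.5]
grip_width: 0.0118
```

```bash
python3 st.py
```

```text
4.75 [0.5728 0.0744 0.1115] [-3.1413 -0.0001 -1.1152] [ 0.0309 -1.0843  3.5108] [-0.3061  0.019  -0.0993] 0.011837714380781357 [ 0.0658  0.4716  1.5556 -0.      1.1141  1.181 ]
```

Call:
drive_tool(
  increments=[
    [[0,0,-2],[0,0,0.6],0],
    [[0,0,-2],[0,0,0.6],0],
    [[0,0,-2],[0,0,0.6],0],
    [[0,0,-2],[0,0,0.6],0],
  ],
)

```text
time_s: 5.25
ee_pos: [0.5729, 0.0746, 0.1097]
eef_rot: [-3.141, -0.0, -0.973]
force: [-1.8, -2.3, 7.6]
grip_width: 0.0116
```

```bash
python3 st.py
```

```text
5.25 [0.5729 0.0746 0.1097] [-3.1409 -0.0002 -0.9734] [-1.7999 -2.2816  7.5771] [-0.1534  0.5725 -0.1415] 0.011630150562159818 [0.066  0.4738 1.557  0.0002 1.1101 1.0394]
```

Call:
drive_tool(
  increments=[
    [[0,0,-2],[0,0,0.5],0],
    [[0,0,-2],[0,0,0.5],0],
    [[0,0,-2],[0,0,0.5],0],
    [[0,0,-2],[0,0,0.5],0],
    [[0,0,-2],[0,0,0.4],0],
  ],
)

```text
time_s: 5.88
ee_pos: [0.5727, 0.0747, 0.1074]
eef_rot: [-3.141, 0.0, -0.799]
force: [-4.6, -1.2, 12.8]
grip_width: 0.0119
```

```bash
python3 st.py
```

```text
5.875 [0.5727 0.0747 0.1074] [-3.1411  0.0002 -0.7991] [-4.5676 -1.2148 12.7781] [-0.1081  1.0308 -0.3065] 0.011887801385228332 [0.0662 0.4766 1.5589 0.0005 1.1058 0.865 ]
```

Call:
drive_tool(
  increments=[
    [[0,0,-2],[0,0,0.3],0],
    [[0,0,-2],[0,0,0.3],0],
    [[0,0,-2],[0,0,0.4],0],
    [[0,0,-2],[0,0,0.4],0],
    [[0,0,-2],[0,0,0.4],0],
  ],
)

```text
time_s: 6.5
ee_pos: [0.5725, 0.0748, 0.1055]
eef_rot: [-3.141, 0.0, -0.625]
force: [-4.3, 0.9, 11.9]
grip_width: 0.0115
```

```bash
python3 st.py;python3 - <<'E'
from station import ctrl
import cv2
cv2.imwrite("pics/s3.png",cv2.resize(ctrl.camera("scene")[120:260,140:320,::-1],None,fx=4,fy=4,interpolation=2))
E
```

```text
6.5 [0.5725 0.0748 0.1055] [-3.1413  0.0005 -0.6246] [-4.334   0.9495 11.8962] [ 0.007   1.0824 -0.2802] 0.011540777921503965 [0.0662 0.4789 1.5604 0.0006 1.1025 0.6905]
```

View pics/s3.png

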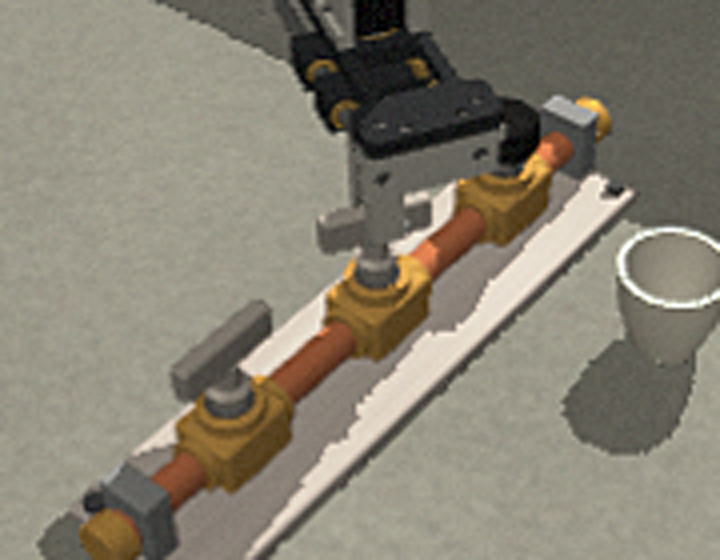

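Call:
drive_tool(
  increments=[
    [[0,0,-2],[0,0,0.4],0],
    [[0,0,-2],[0,0,0.4],0],
    [[0,0,-2],[0,0,0.4],0],
    [[0,0,-2],[0,0,0.4],0],
    [[0,0,-2],[0,0,0.4],0],
    [[0,0,-2],[0,0,0.4],0],
  ],
)

```text
time_s: 7.3
ee_pos: [0.5728, 0.0749, 0.1038]
eef_rot: [-3.141, -0.0, -0.415]
force: [-6.7, 0.4, 20.8]
grip_width: 0.0113
```

```bash
python3 st.py
```

```text
7.3 [0.5728 0.0749 0.1038] [-3.1408 -0.0002 -0.4149] [-6.7239  0.4469 20.816 ] [-0.0254  1.8015 -0.1341] 0.011317786810284067 [0.0663 0.4811 1.5615 0.0006 1.0984 0.4809]
```

Call:
drive_tool(
  increments=[
    [[0,0,-2],[0,0,0],0],
    [[0,0,-2],[0,0,0],0],
    [[0,0,-2],[0,0,0],0],
    [[0,0,-2],[0,0,0],0],
    [[0,0,-2],[0,0,0],0],
    [[0,0,-2],[0,0,0],0],
    [[0,0,-2],[0,0,0],0],
    [[0,0,-2],[0,0,0],0],
    [[0,0,-2],[0,0,0],0],
    [[0,0,0],[0,0,0],0],
  ],
)

```text
time_s: 8.55
ee_pos: [0.5725, 0.0749, 0.1038]
eef_rot: [-3.141, 0.0, -0.101]
force: [-8.2, -0.2, 19.4]
grip_width: 0.0111
```

```bash
python3 st.py; python3 - <<'E'
from station import ctrl
import cv2
cv2.imwrite("pics/s4.png",cv2.resize(ctrl.camera("scene")[120:260,140:320,::-1],None,fx=4,fy=4,interpolation=2))
cv2.imwrite("pics/w4.png",ctrl.camera("wrist")[...,::-1])
E
```

```text
8.55 [0.5725 0.0749 0.1038] [-3.1411  0.0002 -0.1012] [-8.1838 -0.2078 19.3638] [ 0.0563  2.0844 -0.0465] 0.01107133826654601 [0.0663 0.4809 1.5618 0.0006 1.099  0.1673]
```

View pics/s4.png

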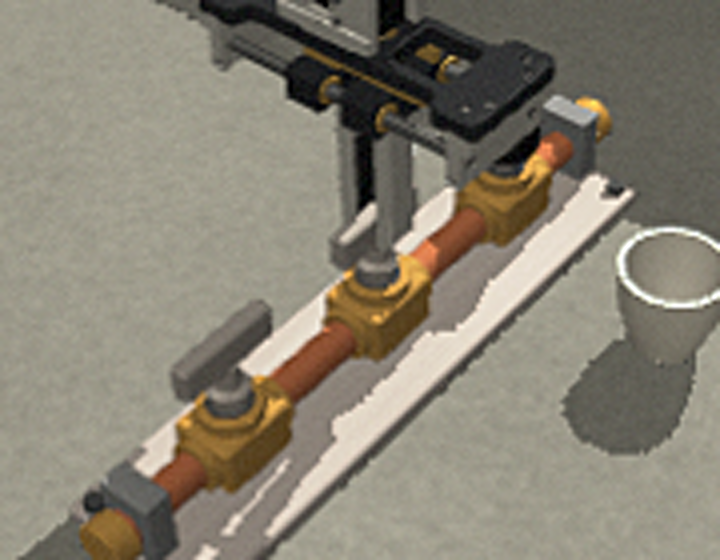

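View pics/w4.png

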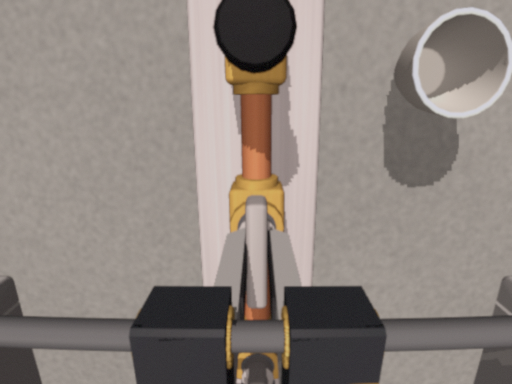

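The handle is in line with the pipe (column ~257 in the wrist picture) and the crucible is unmoved. Letting go and backing straight up.

Call:
drive_tool(
  increments=[
    [[0,0,0],[0,0,0],0.5],
    [[0,0,0],[0,0,0],0.5],
    [[0,0,0],[0,0,0],0.5],
    [[0,0,0],[0,0,0],0.5],
    [[0,0,0],[0,0,0],0.5],
    [[0,0,0],[0,0,-5],0.5],
    [[0,0,0],[0,0,-20],0.5],
    [[0,0,0],[0,0,-40],0.5],
    [[0,0,0],[0,0,-40],0.5],
    [[0,0,0],[0,0,0],0.5],
    [[0,0,0],[0,0,0],0.5],
  ],
)

```text
time_s: 10.02
ee_pos: [0.5724, 0.0744, 0.2068]
eef_rot: [3.141, 0.001, -0.103]
force: [-0.4, 0.9, -0.7]
grip_width: 0.0472
```

```bash
python3 st.py; python3 - <<'E'
from station import ctrl
import cv2,json
c=ctrl.calibration("wrist");json.dump({k:(v.tolist() if hasattr(v,"tolist") else v) for k,v in c.items()},open("w5.json","w"))
cv2.imwrite("pics/w5.png",ctrl.camera("wrist")[...,::-1])
a=ctrl.camera("scene")[...,::-1];cv2.imwrite("pics/s5.png",cv2.resize(a[140:250,150:330],None,fx=4,fy=4,interpolation=2))
E
```

```text
10.025 [0.5724 0.0744 0.2068] [ 3.1414  0.0009 -0.1032] [-0.4481  0.901  -0.7484] [-0.0432 -0.0256  0.0195] 0.047168702734739526 [ 0.0658  0.3735  1.4602 -0.      1.3089  0.1691]
```

View pics/s5.png

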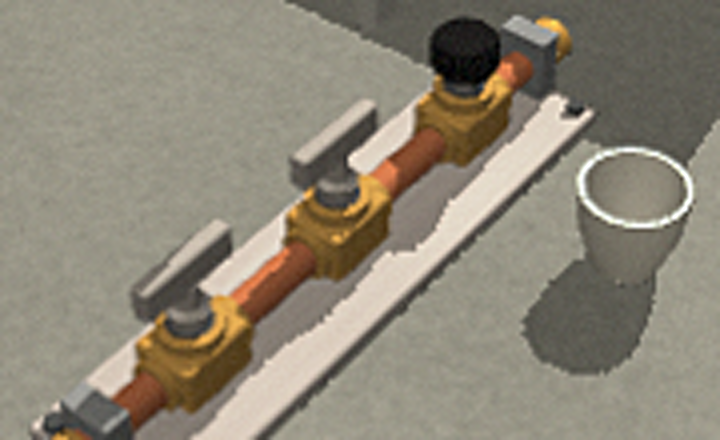

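View pics/w5.png

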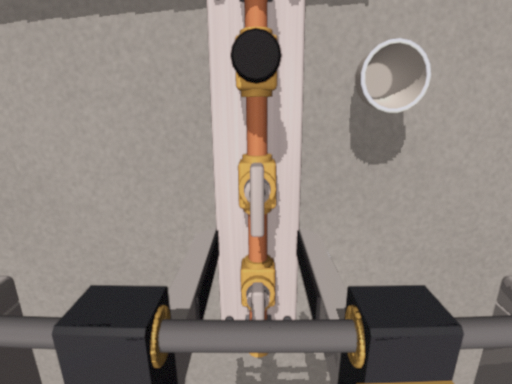

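```bash
python3 - <<'E'
from h import *
from station import ctrl
np.set_printoptions(precision=4,suppress=True)
S=ctrl.calibration("scene")
im=cv2.imread("pics/s5.png")
for n,P in(("loose",(.5727,.0742)),("home",(.5609,-.0455))):
  for z in(.108,.118): print(n,z,((proj(S,[*P,z])[0]-[150,140]+.5)*4-.5))
for i,(x,y) in enumerate(((275,80),(118,202))): pass
cv2.imwrite("pics/s5c.png",cv2.resize(cv2.hconcat([im[80:240,270:400],im[202:362,113:243]]),None,fx=3,fy=3,interpolation=2))
E
```

```text
loose 0.108 [334.0902 130.2747]
loose 0.118 [333.5699 116.2433]
home 0.108 [179.5177 257.4531]
home 0.118 [177.5623 243.3539]
```

View pics/s5c.png

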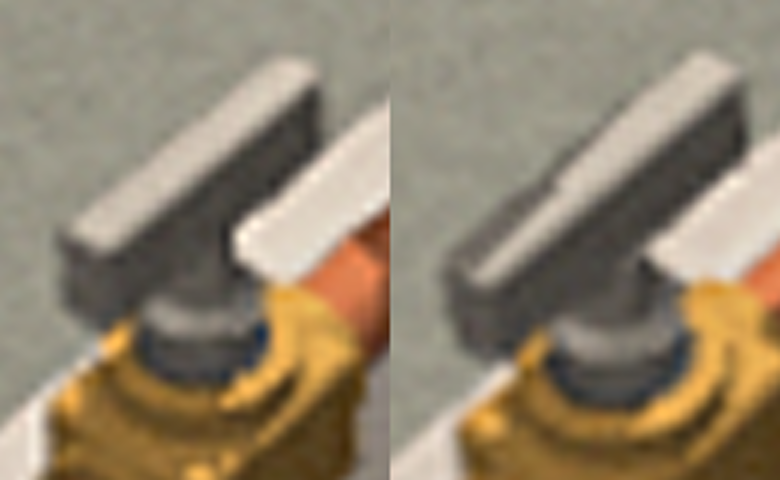

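The released bar's top centre in the scene view is at (333,132). The prediction for fully home is (334,130), and for loose it is row 116. It is therefore home and parallel to its neighbour, so I'm handing in.

```bash
python3 -c "
from station import ctrl
print(ctrl.hand_in())"
```

```text
the job is handed in; nothing more can be done
None
```

The loose key, the middle fitting, is fully home with its handle in line with the pipe. I handed the job in at about 10 s.

I gripped the T-handle and turned it about 59° anticlockwise while pressing it down. I then let go and lifted clear.

**Depth:** the press was about 4 to 13 N for most of the turn, rising to about 20 N once the key reached its stop. The tool had dropped about 6 mm at roughly -0.70 rad and 8 mm at roughly -0.53 rad, so the key went in as it turned. After release, the bar's top matches the fully home height to within about 2 mm, by one scene picture.

**Alignment:** after release, the handle is parallel to the pipe and to the neighbouring home handle, by eye in the wrist picture. I estimate it is within a few hundredths of a radian.

**Crucible and contact:** the crucible looks upright and unmoved in the pictures; I did not measure its final position. The tool was about 100 mm clear of the key, with wrist force near zero.

**Disagreements:**
- The two cameras differed by about 0.03 rad on the starting angle.
- One two-camera height measurement, from the wrist and top views, read about 13 mm low. I used the height from the scene and top views instead.
- The measured drop ran up to about 1 mm ahead of the taper's stated limit, so the pads may have slipped slightly on the bar.

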